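# Clean out the thread of a cake stand's base with a hand tap

### The arm

A 6-joint arm with a two-finger parallel gripper is mounted at the origin on a cart in front of the work surface, level with it; the furniture and walls round the work are solid. World frame = base frame: x ahead of the robot, y to its left, z up, the work surface at z = 0. Lengths are in m, angles in rad, forces in N, time in s.
With the tool pointing down it reaches from about 0.3 to 0.875 m from the base axis. Payload 6.4 kg.
Tool frame: the origin (TCP) lies midway between the tips of the shut fingers; the grasp point (between the pads) lies 19 mm behind it (ctrl.tcp_to_grasp is the distance from the TCP to the grasp point, in m); z points along the fingers, y is the direction in which the jaws open and shut (so a half turn about z gives the same grasp; the last joint's range is limited). The gripper opens to 85 mm and grips with 20 to 120 N. Pads are 22 mm wide; open, the fingers measure 114 mm over their backs; the gripper's body (76 mm by 85 mm) begins 54 mm behind the grasp point. The pads swing forward as they close: fully open they stand 13 mm farther back than shut.
Start: joints at [-1.458, 0.181, 1.607, -0, 1.354, -0.206], TCP at [0.18, -0.546, 0.231] pointing down, gripper open.
Joint ranges: [-2.99, 2.99], [-0.89, 2.07], [0.3, 2.58], [-1.14, 4.28], [0, 2.63], [-3.12, 3.12]. Speed limits (rad/s): [2.57, 2.57, 3.01, 3.14, 3.14, 3.14].

### API

Orientations are given as a unit quaternion [w, x, y, z].
In Python, from bench import monitor, imaging, order, spotter, ctrl gives the robot as it stands.
- The arm moves only by the shell command python3 -m pendant 'ROWS'. ROWS is JSON, a list that holds one entry, the list of rows, each a list of 5 numbers: the shift along the world's x, y, z in mm, then the turn about the world's z in degrees, then the finger opening in mm, from 0 to 85.4. A call has 1 to 8 rows; each row shifts and turns the commanded pose from where the row before left it; what a row does not reach is not made up. A row lasts 1/8 s, in which the tool goes at most 62.5 mm and 10.7 degrees, less where a joint would pass 70% of its speed; a pose out of reach is approached as far as the arm can. A call with a gripper value outside its range is refused whole. The fingers move at their own pace and stop on an object; the grip force is fixed at half the most. Time passes only in rows, so rows that do not move let the fingers close. It gives the time, the measured TCP pose, the force and the opening at its end, in the units of the state.
- monitor.get_obs(): the state, without advancing time (a new reading comes with each control period).
- imaging.camera(name): name is "scene" or "side" or "wrist"; returns a dict with "img" (420x560x3 uint8, red, green, blue), "vfov" (degrees; the focal length in pixels is half the picture's height over the tangent of half this angle, whatever the lens; pixels are square), "cx", "cy" (the principal point, pixels), "origin" and "orientation" of the camera in the world. Camera axes: x right, y down, z forward; pixel columns grow to the right and rows downward; lengths in m; the calibration is good to about 2 mm. A picture is of the moment at which its call begins. There is no depth.
- order.hand_in(): hands the job in, once; it reports no verdict.
Trained networks look in the newest picture that a camera, given by its name, has taken for a name from the list of things; names that differ only in an ending like _2 or _b are one class to them, and where a whole thing is asked for, a point or a joint stands for the part that bears it (a point fixed in the world has none). Each returns a list of dicts, best first, with "confidence" (0 to 1); they miss things now and then, are a little off and sometimes report something else, mostly with a low value. They report only what shows in the picture. A call takes as long as a camera call.
- spotter.recognise(camera, thing): "at" ([x, y, z] in m, in the coordinates of the camera as it stood for that picture, good to about 4 mm: the middle of the surface that is visible of it).
- spotter.tip_of(camera, thing): "at" ([x, y, z] in m, in the coordinates of the camera as it stood for that picture, good to about 4 mm: a listed point, or the origin of a listed thing).
The state is a dict: "time_s": time; "q": joint angles; "dq": joint speeds; "joint_efforts": joint torques, N m; "eef_pos": TCP position; "eef_rot": TCP orientation; "wrist_force": force on the tool from outside, world axes, zero at the start; "torque": the same for the moment, N m; "opening": opening from 0.0 (shut) to 1.0 (fully open).
Only numpy, scipy, OpenCV 4.12 (cv2) and the standard library are available. Lean on these libraries where they do the work, as an engineer would, in place of code of your own. Each camera call takes 0.05 s, during which the arm holds its last target. There are 200 camera calls.

### The job

The aluminium base plate of the cake stand lies on the chopping board with a thread-cleaning tap started in its boss. First turn the C-clamp's handle clockwise until its pad meets the plate and then snug it gently, without forcing it. Then turn the tap's T-bar clockwise half a turn, back a quarter turn, half a turn forward again, a quarter back, and go on like that until the tap's brass collar is down on the boss; leave the things round about alone.

Things in the scene. Friction and masses are not known exactly. Their poses are not given: they have to be found in the camera images.
- rig: Fixed set-up: two 18 mm battens, on them a wooden board 200 x 300 x 21 mm, on it an aluminium plate 90 x 270 x 10 mm. Origin on the worktop under the board's centre, z up, y along the board. At y +80 mm the plate's round boss, 42 mm wide, top 85 mm high, holds the tap; at y -115 mm is the screw of a dark C-clamp, arm 96 mm high, eye round the screw 100 mm high, spine at y -168 mm.
- tap_hub (a point): Centre of the tap wrench's level T-bar, on the tap's upright axis. The bar lies along this point's x axis: 140 mm long, 11 mm thick, ends 15 mm thick and alike. The 28 mm wide hub tops out 10 mm above this point. 128 mm above the worktop at joint reading 0, sinking 8 mm a turn. Under the bar's arms, beyond 23 mm from the axis, 60 mm are free. It can be pushed round with a fingertip.
- tap (a joint): Turn of the tap in rad, growing clockwise seen from above (forward, tap sinking). Starts between -0.15 and 0.15; at 6.28 the brass collar (26 mm wide, under the hub) sits on the boss, a hard stop. Friction 0.15 N m all the way (about 2.7 N at 55 mm); it stays where it is left.
- clamp_hub (a point): Centre of the clamp screw's level handle bar, on the screw's upright axis. The bar lies along this point's x axis: 100 mm long, 9 mm thick, ends 14 mm thick and alike; hub 21 mm wide, 9 mm above this point. 130 mm above the worktop when the pad just meets the plate, sinking 12 mm a turn. The clamp's arm and eye lie about 30 mm below the bar.
- clamp (a joint): Turn of the clamp screw in rad until contact, growing clockwise seen from above (tightening). Starts between -2.4 and -1.2; at 0 the black rubber pad meets the plate and it stops there. Friction 0.15 N m (about 4 N on the bar at 40 mm from the axis). The bar's whole turn is this plus joint snug.
- snug (a joint): Further clockwise turn of the clamp's bar in rad, squeezing the rubber pad after contact; 0 until then. Needs 0.36 N m to begin (9 N at 40 mm) and 0.35 N m per rad more (13 N at 0.5, 16 N at 0.8). Snug is 0.15 to 0.8. Up to 0.5 it stays as left; from farther it springs back to about 0.55.
- milk_jug: Steel milk jug 89 x 119 x 99 mm behind the rig, loose, to be left alone; origin under its centre.
- salt_shaker: Glass salt shaker 44 mm wide, 90 mm high, behind the rig, loose, to be left alone; origin under its centre.
- espresso_cup: White espresso cup 61 x 85 x 53 mm, left of the rig, loose, to be left alone; origin under its centre.
- jigger_copper: Copper jigger 43 mm wide, 84 mm high, right of the rig, loose, to be left alone; origin under its centre.

How it is judged:
By the outcome, as a careful person would: the job done as asked, in the order asked, and still so for the second after the job is handed in, with the robot touching nothing.
It also fails if it takes over 67 s, if anything falls off the work surface, if the arm or the gripper's body presses on something with over 40 N, if the wrist force passes 120 N, or if a joint passes its speed limit or range.

## Working session

There is one attempt and no reset: what is moved stays moved. The work goes in short steps, Python scripts to look and compute and a shell command to move; the robot and the scene stay as the last step left them, time stands still between calls to the robot, and variables do not carry over. Pictures are saved under pics/ and viewed, about 8 in all and at most 12, crops included, and the job is handed in when it is done.

```bash
mkdir -p pics; cat > h.py <<'E'
import numpy as np,cv2
from scipy.spatial.transform import Rotation as R
from bench import monitor,imaging,order,spotter,ctrl
def cam(n):
    c=imaging.camera(n); q=np.array(c['orientation']); c['R']=R.from_quat(q[[1,2,3,0]]).as_matrix(); c['o']=np.array(c['origin'])
    c['f']=210/np.tan(np.radians(c['vfov'])/2); return c
def w(c,p): return c['o']+c['R']@np.array(p)
def proj(c,P):
    p=c['R'].T@(np.array(P)-c['o']); return c['f']*p[0]/p[2]+c['cx'],c['f']*p[1]/p[2]+c['cy']
def ray(c,u,v,z):
    d=c['R']@np.array([(u-c['cx'])/c['f'],(v-c['cy'])/c['f'],1]); return c['o']+d*(z-c['o'][2])/d[2]
def save(c,n): cv2.imwrite('pics/'+n,c['img'][:,:,::-1])
E
python3 - <<'E'
from h import *
ims=[]
for n in ['scene','side']:
    c=cam(n); save(c,n+'0.png'); print(n,c['o'],c['f'])
    for t in ['rig','tap_hub','clamp_hub','milk_jug','salt_shaker','espresso_cup','jigger_copper']:
        for d in spotter.tip_of(n,t)[:1]: print(t,d['confidence'],w(c,d['at']).round(4), np.round(proj(c,w(c,d['at']))))
o=monitor.get_obs();print(o['time_s'],o['eef_pos'],o['eef_rot'])
a=cv2.imread('pics/scene0.png');b=cv2.imread('pics/side0.png')
E
```

```text
scene [-0.26481317  0.99947097  0.84852592] 486.6951481448913
rig 0.73 [ 0.6274 -0.3772 -0.0008] [358. 189.]
tap_hub 0.65 [0.5906 0.0637 0.1241] [286. 205.]
milk_jug 0.86 [ 0.7944 -0.074  -0.0016] [270. 202.]
salt_shaker 0.57 [ 0.7985  0.0828 -0.0015] [236. 217.]
espresso_cup 0.67 [ 4.625e-01  3.999e-01 -4.000e-04] [231. 312.]
jigger_copper 0.45 [ 0.6261 -0.3776 -0.0026] [359. 189.]
side [ 0.40423587 -1.22009164  0.99626077] 527.6559410371707
rig 0.78 [ 0.5638 -0.0023  0.002 ] [259. 244.]
tap_hub 0.68 [0.5967 0.0686 0.128 ] [266. 195.]
clamp_hub 0.57 [ 0.5204 -0.1074  0.1302] [247. 233.]
milk_jug 0.74 [ 0.7934 -0.0728  0.002 ] [339. 250.]
salt_shaker 0.6 [8.057e-01 8.010e-02 2.000e-04] [330. 220.]
espresso_cup 0.52 [ 0.4666  0.4074 -0.002 ] [215. 176.]
jigger_copper 0.72 [ 6.303e-01 -3.808e-01 -4.000e-04] [308. 338.]
0.8 [ 0.18024714 -0.54604492  0.23129947] [8.28973061e-06 9.87324024e-01 1.58717586e-01 8.16457342e-06]
```

View pics/scene0.png

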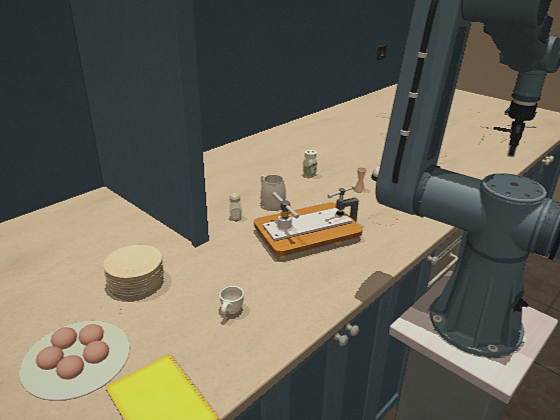

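View pics/side0.png

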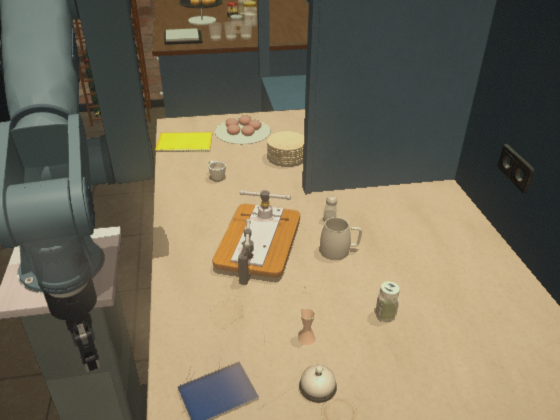

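The pictures show the rig with the tap at scene pixel (286,205) and side pixel (266,195), and the clamp at (247,233) in the side view. The estimates agree with the sizes given: the hubs are about 0.19 m apart and 0.124–0.130 m high. I'll move above the rig for the wrist camera.

```bash
python3 -m pendant '[[[31,44,12,0,85],[31,44,12,0,85],[31,44,12,0,85],[31,44,12,0,85],[31,44,12,0,85],[31,44,12,0,85],[31,44,12,0,85],[31,44,12,0,85]]]'; python3 -m pendant '[[[31,44,6,0,85],[31,44,0,0,85],[31,44,0,0,85],[31,44,0,0,85],[0,0,0,0,85]]]'
cat > look.py <<'E'
from h import *
import sys
c=cam('wrist'); save(c,sys.argv[1]); print('wrist',c['o'],c['R'].round(2).tolist(),c['f'])
for t in ['tap_hub','clamp_hub','rig']:
    for d in spotter.tip_of('wrist',t)[:1]: print(t,d['confidence'],w(c,d['at']).round(4),np.round(proj(c,w(c,d['at']))))
o=monitor.get_obs();print(o['time_s'],o['eef_pos'],o['eef_rot'],o['q'])
E
python3 look.py w1.png
```

```text
time_s: 1.8
eef_pos: [0.429, -0.1925, 0.328]
eef_rot: [0.0, 0.987, 0.159, 0.0]
wrist_force: [1.0, 0.0, 0.1]
opening: 0.995
time_s: 2.42
eef_pos: [0.5533, -0.0149, 0.3329]
eef_rot: [-0.0, 0.987, 0.161, -0.0]
wrist_force: [0.1, -0.7, -0.8]
opening: 0.993
wrist [0.62216259 0.00922034 0.47626955] [[0.32, -0.91, -0.27], [-0.95, -0.3, -0.09], [-0.0, 0.29, -0.96]] 289.417558726986
tap_hub 0.92 [0.5943 0.0676 0.129 ] [226. 134.]
clamp_hub 0.66 [ 0.5177 -0.1126  0.138 ] [347. 241.]
rig 0.84 [ 5.599e-01 -8.800e-03  2.000e-04] [280. 168.]
2.625 [ 0.55183936 -0.01880924  0.33326095] [ 1.24538047e-04  9.87394497e-01  1.58278440e-01 -1.64548313e-04] [-2.48855632e-01  6.25307665e-02  1.53375019e+00 -3.59282726e-04
  1.54551503e+00  1.00405607e+00]
```

View pics/w1.png

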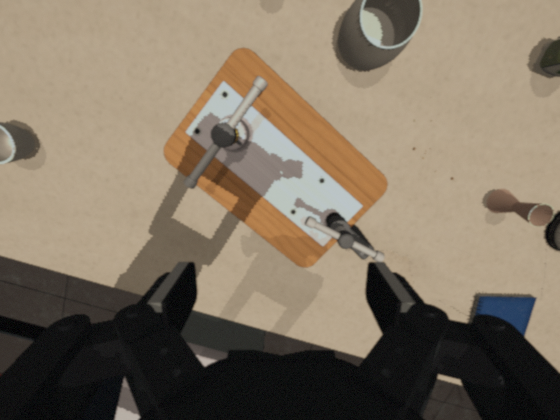

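The wrist view shows the tap bar from (260,83) to (194,183) with its hub at (224,134), and the clamp bar from (309,221) to (379,257) with its hub at (346,240). Next I'll work out bar angles and axes.

```bash
python3 - <<'E'
from h import *
c=cam('wrist')
def bar(n,e1,e2,h,z,ztop):
    a,b=ray(c,*e1,z),ray(c,*e2,z); d=a-b
    print(n,a.round(4),b.round(4),'len',np.linalg.norm(d).round(4),'mid',((a+b)/2).round(4),'ang',np.degrees(np.arctan2(d[1],d[0])).round(1),'hub',ray(c,*h,ztop).round(4))
bar('tap',(260,83),(194,183),(224,133),.128,.138)
for z in(.13,.1335):bar('clamp',(309,221),(379,257),(346,240),z,z+.009)
im=cv2.resize(c['img'][60:280,160:400],(720,660))[:,:,::-1]
cv2.imwrite('pics/w1c.png',cv2.resize(im,(640,586)))
E
```

```text
tap [0.6573 0.0415 0.128 ] [0.5248 0.0851 0.128 ] len 0.1395 mid [0.5911 0.0633 0.128 ] ang -18.2 hub [0.5939 0.0639 0.138 ]
clamp [ 0.5232 -0.0642  0.13  ] [ 0.5051 -0.1681  0.13  ] len 0.1055 mid [ 0.5141 -0.1162  0.13  ] ang 80.1 hub [ 0.5166 -0.1149  0.139 ]
clamp [ 0.5242 -0.0635  0.1335] [ 0.5063 -0.1664  0.1335] len 0.1044 mid [ 0.5152 -0.1149  0.1335] ang 80.1 hub [ 0.5177 -0.1137  0.1425]
```

View pics/w1c.png

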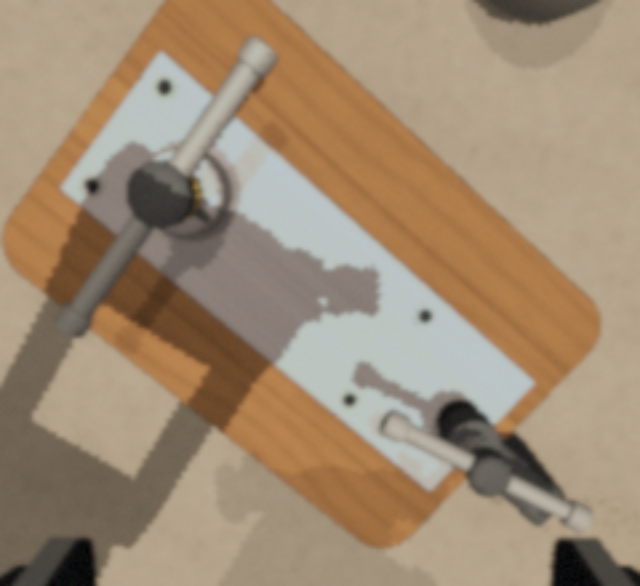

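```bash
python3 -m pendant '[[[-5,-10,-25,10.3,26],[-5,-10,-25,10.3,26],[-5,-10,-25,10.3,26],[-5,-10,-25,10.3,26],[-5,-10,-25,10.3,26],[-4,-10,-25,10.2,26],[0,0,0,0,26],[0,0,0,0,26]]]'
cat > st.py <<'E'
from h import *
def st():
    o=monitor.get_obs();q=np.array(o['eef_rot']);m=R.from_quat(q[[1,2,3,0]]).as_matrix()
    print(round(o['time_s'],2),'pos',(1000*np.array(o['eef_pos'])).round(1),'yaw',np.degrees(np.arctan2(m[1,0],m[0,0])).round(1),'q',np.round(o['q'],2),'F',np.round(o['wrist_force'],1),'T',np.round(o['torque'],2),'op',round(o['opening']*85.4,1)); return o
if __name__=='__main__': st()
E
python3 st.py; python3 look.py w2.png
```

```text
time_s: 3.68
eef_pos: [0.5237, -0.0786, 0.1845]
eef_rot: [0.001, 0.768, 0.641, 0.0]
wrist_force: [0.2, -1.1, -1.0]
opening: 0.305
3.67 pos [523.7 -78.6 184.5] yaw 79.7 q [-0.37  0.13  1.77  0.    1.25 -0.19] F [ 0.2 -1.1 -1. ] T [-0.02  0.02  0.01] op 26.1
wrist [ 0.53633675 -0.00589823  0.32786599] [[0.98, -0.17, -0.05], [-0.18, -0.94, -0.28], [0.0, 0.29, -0.96]] 289.417558726986
clamp_hub 0.82 [ 0.5162 -0.1132  0.1346] [280. 279.]
rig 0.95 [ 0.5597 -0.0074 -0.005 ] [301. 124.]
3.875 [ 0.52397554 -0.07805641  0.18450333] [8.94669634e-04 7.66560710e-01 6.42171009e-01 5.21738670e-04] [-3.72156487e-01  1.26400864e-01  1.76807692e+00  5.82273876e-05
  1.24504423e+00 -1.96033750e-01]
```

View pics/w2.png

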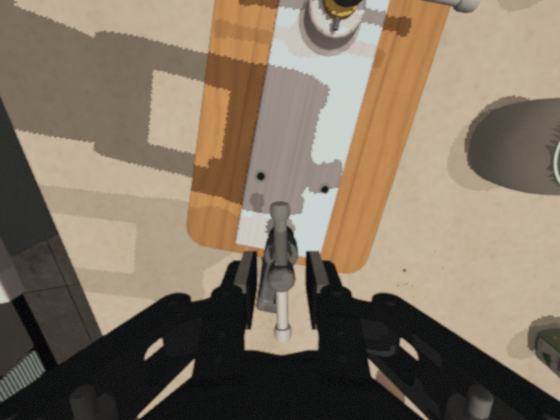

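The bar runs vertically from (280,210) to (283,333), centred between the fingers at about (250) and (312). It's aligned, so I'll lower, narrow and start turning.

```bash
python3 -m pendant '[[[0,0,-33,0,24],[0,0,-32,0,24],[0,0,0,0,15],[0,0,0,0,15],[0,0,0,0,15]]]'; python3 st.py;  python3 -m pendant '[[[6.1,-1.6,-0.3,-10,15],[5.7,-2.6,-0.3,-10,15],[5.1,-3.6,-0.3,-10,15],[4.4,-4.4,-0.4,-10,15]]]'; python3 st.py
```

```text
time_s: 4.5
eef_pos: [0.5233, -0.0779, 0.1193]
eef_rot: [0.0, 0.766, 0.643, 0.0]
wrist_force: [-2.6, 1.2, -1.8]
opening: 0.174
4.5 pos [523.3 -77.9 119.3] yaw 80.0 q [-0.37  0.21  1.82 -0.    1.11 -0.2 ] F [-2.6  1.2 -1.8] T [0.13 0.49 0.04] op 14.8
time_s: 5.0
eef_pos: [0.5446, -0.0898, 0.1177]
eef_rot: [-0.0, 0.941, 0.339, 0.0]
wrist_force: [-3.4, 2.2, -1.9]
opening: 0.178
5.0 pos [544.6 -89.8 117.7] yaw 39.6 q [-0.38  0.26  1.76  0.    1.12  0.5 ] F [-3.4  2.2 -1.9] T [0.36 0.47 0.03] op 15.2
```

```bash
python3 -m pendant '[[[3.6,-5.1,-0.3,-10,15],[2.6,-5.7,-0.3,-10,15]]]'; python3 st.py;  python3 -m pendant '[[[1.6,-6.1,-0.4,-10,15]]]'; python3 st.py;python3 -m pendant '[[[0.5,-6.3,-0.3,-10,15]]]'; python3 st.py
```

```text
time_s: 5.25
eef_pos: [0.5508, -0.1006, 0.1171]
eef_rot: [-0.0, 0.985, 0.171, 0.0]
wrist_force: [-2.4, 1.7, -1.5]
opening: 0.177
5.25 pos [ 550.8 -100.6  117.1] yaw 19.6 q [-0.39  0.28  1.74  0.    1.13  0.83] F [-2.4  1.7 -1.5] T [0.37 0.45 0.05] op 15.1
time_s: 5.38
eef_pos: [0.5524, -0.1067, 0.1167]
eef_rot: [-0.0, 0.996, 0.084, 0.0]
wrist_force: [-2.4, 3.1, -1.9]
opening: 0.174
5.38 pos [ 552.4 -106.7  116.7] yaw 9.6 q [-0.4   0.28  1.73  0.    1.13  1.  ] F [-2.4  3.1 -1.9] T [0.44 0.51 0.01] op 14.9
time_s: 5.5
eef_pos: [0.5529, -0.1129, 0.1164]
eef_rot: [-0.0, 1.0, -0.003, -0.0]
wrist_force: [-2.2, 4.1, -0.8]
opening: 0.177
5.5 pos [ 552.9 -112.9  116.4] yaw -0.4 q [-0.41  0.29  1.73  0.    1.13  1.16] F [-2.2  4.1 -0.8] T [0.5  0.3  0.07] op 15.1
```

```bash
python3 -m pendant '[[[-0.5,-6.3,-0.3,-10,15]]]'; python3 st.py;  python3 -m pendant '[[[-1.6,-6.1,-0.4,-10,15]]]'; python3 st.py
```

```text
time_s: 5.62
eef_pos: [0.5525, -0.1192, 0.1162]
eef_rot: [-0.0, 0.996, -0.09, 0.0]
wrist_force: [-1.9, 3.2, -0.8]
opening: 0.177
5.62 pos [ 552.5 -119.2  116.2] yaw -10.4 q [-0.42  0.29  1.73  0.    1.13  1.33] F [-1.9  3.2 -0.8] T [0.55 0.32 0.06] op 15.1
time_s: 5.75
eef_pos: [0.5511, -0.1253, 0.1159]
eef_rot: [-0.001, 0.984, -0.177, 0.0]
wrist_force: [-0.6, 5.0, -0.4]
opening: 0.174
5.75 pos [ 551.1 -125.3  115.9] yaw -20.4 q [-0.43  0.29  1.73  0.    1.13  1.49] F [-0.6  5.  -0.4] T [0.61 0.2  0.03] op 14.9
```

```bash
python3 -m pendant '[[[-2.6,-5.7,-0.3,-10,15]]]'; python3 st.py;  python3 -m pendant '[[[-3.6,-5.1,-0.3,-10,15]]]'; python3 st.py
```

```text
time_s: 5.88
eef_pos: [0.5487, -0.1301, 0.1157]
eef_rot: [-0.001, 0.965, -0.262, 0.0]
wrist_force: [-0.5, 8.5, 0.2]
opening: 0.176
5.88 pos [ 548.7 -130.1  115.7] yaw -30.4 q [-0.44  0.29  1.73  0.    1.12  1.65] F [-0.5  8.5  0.2] T [1.48 0.03 0.16] op 15.0
time_s: 6.0
eef_pos: [0.5454, -0.1347, 0.1156]
eef_rot: [-0.002, 0.939, -0.345, 0.0]
wrist_force: [1.2, 11.0, 0.8]
opening: 0.176
6.0 pos [ 545.4 -134.7  115.6] yaw -40.3 q [-0.46  0.28  1.74  0.    1.12  1.82] F [ 1.2 11.   0.8] T [ 1.79 -0.16  0.07] op 15.0
```

```bash
python3 look.py w3.png; python3 st.py
```

```text
wrist [ 0.60039958 -0.18116014  0.25891649] [[-0.65, -0.73, -0.22], [-0.76, 0.62, 0.19], [-0.0, 0.29, -0.96]] 289.417558726986
clamp_hub 0.73 [ 0.5173 -0.1144  0.1339] [288. 340.]
6.2 [ 0.54525661 -0.13509041  0.11565134] [-1.31624395e-03  9.39597333e-01 -3.42279004e-01  4.48940563e-04] [-0.45571366  0.28221388  1.73609047  0.00301015  1.12267676  1.81246266]
6.2 pos [ 545.3 -135.1  115.7] yaw -40.0 q [-0.46  0.28  1.74  0.    1.12  1.81] F [-0.6  7.8  1.6] T [1.19 0.05 0.06] op 15.1
```

View pics/w3.png

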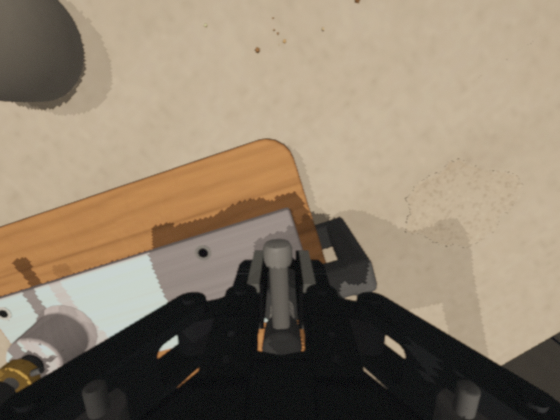

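The bar's end is at (278,247) and its hub at about (283,340), with the fingers on both sides.

```bash
python3 - <<'E'
from h import *
c=cam('wrist')
e=ray(c,278,247,.135)
for h in [(283,338),(285,338)]:
    b=ray(c,*h,.14);d=e-b;print(e,b,np.linalg.norm(d[:2]),np.degrees(np.arctan2(d[1],d[0])))
    d=e[:2]-np.array([.5165,-.1145]);print(np.linalg.norm(d),np.degrees(np.arctan2(d[1],d[0])))
E
python3 st.py
```

```text
[ 0.5606369  -0.14522852  0.135     ] [ 0.52362133 -0.11722576  0.14      ] 0.04641451398247189 -37.10797862444011
0.05378018292721461 -34.84599394717541
[ 0.5606369  -0.14522852  0.135     ] [ 0.5229891  -0.11798182  0.14      ] 0.046473000007522074 -35.89423767833469
0.05378018292721461 -34.84599394717541
6.25 pos [ 545.3 -135.1  115.6] yaw -40.0 q [-0.46  0.28  1.74  0.    1.12  1.81] F [-0.7  5.8  1.6] T [1.21 0.06 0.08] op 14.9
```

```bash
python3 -m pendant '[[[-2.6,-2.8,-0.2,-6,15]]]'; python3 st.py; python3 -m pendant '[[[0,0,0,0,15]]]'; python3 st.py
```

```text
time_s: 6.38
eef_pos: [0.5433, -0.1372, 0.1156]
eef_rot: [-0.002, 0.92, -0.392, 0.001]
wrist_force: [2.7, 11.0, 0.7]
opening: 0.174
6.38 pos [ 543.3 -137.2  115.6] yaw -46.1 q [-0.46  0.28  1.74  0.    1.12  1.91] F [ 2.7 11.   0.7] T [ 1.8  -0.43  0.22] op 14.9
time_s: 6.5
eef_pos: [0.5432, -0.1374, 0.1156]
eef_rot: [-0.002, 0.92, -0.391, 0.001]
wrist_force: [1.6, 9.6, 0.9]
opening: 0.178
6.5 pos [ 543.2 -137.4  115.6] yaw -46.1 q [-0.46  0.28  1.74  0.    1.12  1.91] F [1.6 9.6 0.9] T [ 1.5  -0.2   0.08] op 15.2
```

```bash
python3 -m pendant '[[[-2.9,-2.5,-0.2,-6,15]]]'; python3 st.py; python3 -m pendant '[[[2,2.5,0,3,24],[0,0,0,0,26]]]'; python3 st.py;  python3 look.py w4.png
```

```text
time_s: 6.62
eef_pos: [0.5408, -0.1395, 0.1155]
eef_rot: [-0.002, 0.898, -0.439, 0.001]
wrist_force: [3.2, 11.6, 0.8]
opening: 0.175
6.62 pos [ 540.8 -139.5  115.5] yaw -52.1 q [-0.47  0.27  1.75  0.01  1.12  2.01] F [ 3.2 11.6  0.8] T [ 1.91 -0.55  0.17] op 15.0
time_s: 6.88
eef_pos: [0.5423, -0.1398, 0.1156]
eef_rot: [0.0, 0.91, -0.415, 0.002]
wrist_force: [-0.5, -0.1, 0.3]
opening: 0.301
6.88 pos [ 542.3 -139.8  115.6] yaw -49.0 q [-0.46  0.28  1.74  0.    1.12  1.96] F [-0.5 -0.1  0.3] T [-0.02  0.05 -0.03] op 25.7
wrist [ 0.58937947 -0.19346781  0.25912891] [[-0.76, -0.63, -0.18], [-0.66, 0.72, 0.21], [-0.0, 0.28, -0.96]] 289.417558726986
clamp_hub 0.61 [ 0.5162 -0.1108  0.131 ] [284. 343.]
rig 0.75 [ 0.5599 -0.0076 -0.0031] [184. 290.]
7.075 [ 0.54135002 -0.13977168  0.11450152] [ 4.12952399e-05  9.09658599e-01 -4.15356411e-01  5.33125768e-04] [-4.64932976e-01  2.78570441e-01  1.74346525e+00 -4.83865585e-05
  1.11848840e+00  1.96255376e+00]
```

View pics/w4.png

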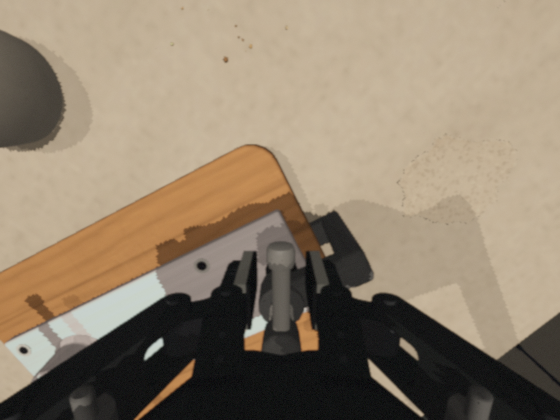

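The clamp bar now runs straight between the fingers, from (281,248) to (282,345), so it's at about -48.5°. The moment about the screw rose from about 0.19 to 0.43 N m when the bar was near -20° and ended at about 0.5 N m, so snug is about 0.3–0.5. The clamp is done, so I'll go to the tap.

```bash
python3 -m pendant '[[[0,0,35,0,28],[0,0,35,0,28],[0.3,11,0,10.5,28],[0.3,11,0,10.5,28],[0.3,11,0,10.5,28],[0.3,11,0,10.5,28],[0.3,11,0,10.5,28],[0.3,11,0,10.5,28]]]' | head -3; python3 -m pendant '[[[0.3,11,0,10.5,28],[0.3,11,0,10.5,28],[0.3,11,0,10.5,28],[0.3,11,0,10.5,28],[0.3,11,0,10.5,28],[0.3,11,0,10.5,28],[0.3,11,0,10.5,28],[0.3,11,0,10.5,28]]]' | head -3; python3 -m pendant '[[[0.3,11,0,10.5,28],[0.3,11,0,10.5,28],[0.3,11,0,10.5,28],[0.3,11,0,10.5,28],[0.3,11,0,10.5,28],[0.3,11,0,10.5,28],[0,0,0,0,28]]]' | head -3;python3 st.py; python3 look.py w5.png; python3 - <<'E'
from h import *
c=cam('scene');print('panel',ray(c,205,243,0));save(c,'s2.png')
E
```

```text
time_s: 8.07
eef_pos: [0.5429, -0.0733, 0.1841]
eef_rot: [0.0, 0.992, 0.124, 0.0]
time_s: 9.07
eef_pos: [0.5453, 0.0147, 0.1841]
eef_rot: [0.0, 0.654, 0.756, 0.0]
time_s: 9.95
eef_pos: [0.547, 0.0809, 0.1841]
eef_rot: [0.0, 0.166, 0.986, 0.0]
9.95 pos [547.   80.9 184.1] yaw 160.9 q [-0.07  0.18  1.71  0.    1.25 -1.31] F [-0.3 -0.8 -0.5] T [-0.05 -0.03  0.02] op 28.1
wrist [0.4780743  0.10583534 0.32742122] [[0.33, 0.91, 0.27], [0.94, -0.31, -0.09], [0.0, 0.29, -0.96]] 289.417558726986
tap_hub 0.75 [0.5949 0.0702 0.1261] [287. 288.]
clamp_hub 0.88 [ 0.5172 -0.1134  0.1303] [ 25. 276.]
rig 0.93 [ 0.5625 -0.0053 -0.0044] [217. 226.]
10.15 [0.54707312 0.08008394 0.18401531] [ 2.67989750e-05  1.66864233e-01  9.85979878e-01 -8.28637341e-05] [-6.92484970e-02  1.79021089e-01  1.70891158e+00 -1.79125976e-04
  1.25362293e+00 -1.30469206e+00]
panel [0.7505544  0.25300133 0.        ]
```

View pics/w5.png

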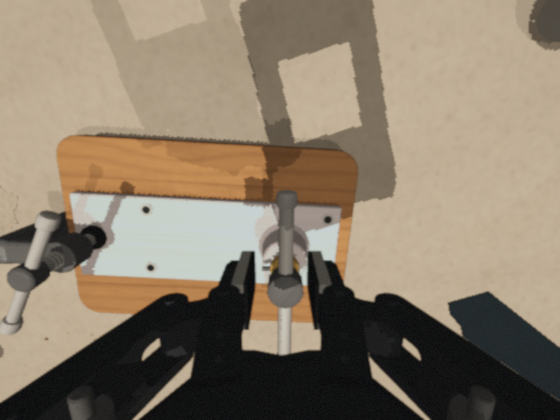

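The tap bar runs from (287,197) to (285,353) with its hub at (286,288), about 5 px right of the finger midline at 281.

```bash
python3 - <<'E'
from h import *
c=cam('wrist')
a,b=ray(c,287,197,.131),ray(c,285,353,.131);d=a-b
print(a,b,np.linalg.norm(d),(a+b)/2,np.degrees(np.arctan2(d[1],d[0])),'hub',ray(c,286,288,.138))
a=ray(c,281,300,.12);b=ray(c,281,230,.12);print('finger midline',a,b)
print(proj(c,[.547,.0801,.184]))
E
python3 st.py
```

```text
[0.52427873 0.09363243 0.131     ] [0.64930871 0.04914568 0.131     ] 0.13270858539177172 [0.58679372 0.07138905 0.131     ] 160.41400165842956 hub [0.58789105 0.07095442 0.138     ]
finger midline [0.60752801 0.06020431 0.12      ] [0.54978231 0.08032584 0.12      ]
(np.float64(279.0195171817379), np.float64(265.8426012318214))
10.25 pos [547.1  80.1 184. ] yaw 160.8 q [-0.07  0.18  1.71 -0.    1.25 -1.31] F [ 0.2 -0.5  0.1] T [-0.05  0.01  0.05] op 28.1
```

```bash
python3 -m pendant '[[[-0.9,3.8,-20,0,28],[0,0,-25,0,28],[0,0,-25,0,28],[0,0,0,0,17],[0,0,0,0,17],[0,0,0,0,17]]]' >/dev/null; python3 st.py;  python3 -m pendant '[[[3.5,7.6,-0.2,-10,17],[4.8,6.9,-0.2,-10,17],[5.9,5.9,-0.2,-10,17]]]' >/dev/null; python3 st.py
```

```text
11.0 pos [547.2  84.2 115.4] yaw 160.9 q [-0.06  0.27  1.76  0.    1.12 -1.3 ] F [-0.7  0.9  0.3] T [ 0.06 -0.01 -0.01] op 16.9
11.38 pos [560.8 104.4 114.4] yaw 130.6 q [-0.02  0.3   1.71 -0.    1.13 -0.73] F [-2.3 -2.7 -0. ] T [-0.48  0.16  0.05] op 16.7
```

```bash
python3 -m pendant '[[[6.9,4.8,-0.2,-10,17],[7.6,3.5,-0.2,-10,17],[8.1,2.2,-0.2,-10,17],[8.3,0.7,-0.2,-10,17],[8.3,-0.7,-0.3,-10,17],[8.1,-2.2,-0.2,-10,17]]]' >/dev/null; python3 st.py;  python3 -m pendant '[[[7.6,-3.5,-0.2,-10,17],[6.9,-4.8,-0.2,-10,17],[5.9,-5.9,-0.3,-10,17],[4.8,-6.9,-0.2,-10,17]]]' >/dev/null; python3 st.py
```

```text
12.12 pos [607.7 113.5 113. ] yaw 70.6 q [-0.01  0.4   1.59  0.    1.16  0.33] F [-3.2  0.6  1.3] T [0.11 0.48 0.01] op 16.8
12.62 pos [633.2  92.6 112.2] yaw 30.7 q [-0.04  0.44  1.53  0.    1.17  0.99] F [-1.9  2.7  0.8] T [0.4  0.29 0.08] op 17.0
```

```bash
python3 -m pendant '[[[3.5,-7.6,-0.2,-10,17],[2.2,-8.1,-0.2,-10,17],[0.7,-8.3,-0.2,-10,17],[-0.7,-8.3,-0.3,-10,17],[-2.2,-8.1,-0.2,-10,17],[-1.2,-3.1,-0.1,-4,17],[0,0,0,0,17]]]' >/dev/null; python3 st.py; python3 look.py w6.png
```

```text
13.5 pos [635.6  48.6 111. ] yaw -23.0 q [-0.11  0.44  1.53  0.    1.17  1.86] F [-0.8  0.8  0.3] T [0.14 0.02 0.  ] op 17.1
wrist [0.70218613 0.02122505 0.25441884] [[-0.39, -0.88, -0.26], [-0.92, 0.37, 0.11], [-0.0, 0.28, -0.96]] 289.417558726986
tap_hub 0.79 [0.592  0.0665 0.1222] [284. 351.]
rig 0.62 [ 0.5593 -0.0052 -0.0043] [364. 256.]
13.7 [0.63562153 0.04853216 0.11055743] [-3.42307424e-05  9.79981668e-01 -1.99086837e-01  6.00484181e-04] [-1.09634035e-01  4.39417773e-01  1.53457553e+00 -4.42808199e-05
  1.16639712e+00  1.86203180e+00]
```

View pics/w6.png

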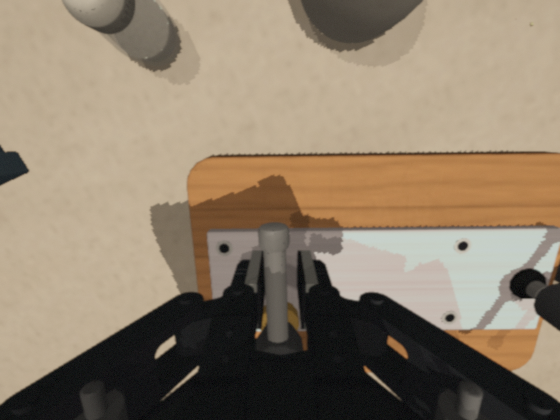

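The bar runs from (274,232) to (280,345), so it's at about -20° and has turned half a turn, as wanted. Now I'll lift, turn the tool back half a turn and straddle the same arm again.

```bash
python3 -m pendant '[[[1,3,0,3,28],[0,0,0,0,28],[0,0,42,0,28],[0,0,0,10.5,28],[0,0,0,10.5,28],[0,0,0,10.5,28],[0,0,0,10.5,28],[0,0,0,10.5,28]]]' >/dev/null; python3 -m pendant '[[[0,0,0,10.5,28],[0,0,0,10.5,28],[0,0,0,10.5,28],[0,0,0,10.5,28],[0,0,0,10.5,28],[0,0,0,10.5,28],[0,0,0,10.5,28],[0,0,0,10.5,28]]]' > /dev/null; python3 -m pendant '[[[0,0,0,10.5,28],[0,0,0,10.5,28],[0,0,0,10.5,28],[0,0,0,10.5,28],[0,0,0,1.5,28],[0,0,0,0,28]]]' >/dev/null; python3 st.py
```

```text
16.45 pos [636.1  51.4 152. ] yaw 159.8 q [-0.11  0.39  1.51 -0.    1.24 -1.32] F [0.4 0.1 0.1] T [-0.01  0.06  0.04] op 28.4
```

```bash
python3 -m pendant '[[[0,0,-20,0,28],[0,0,-21,0,28],[0,0,0,0,17],[0,0,0,0,17],[0,0,0,0,17]]]' >/dev/null; python3 st.py;  python3 -m pendant '[[[2.2,8.1,0.2,10,17],[0.7,8.3,0.2,10,17],[-0.7,8.3,0.2,10,17],[-2.2,8.1,0.2,10,17]]]' >/dev/null; python3 st.py;  python3 -m pendant '[[[-3.5,7.6,0.2,10,17],[-4.8,6.9,0.3,10,17],[-5.9,5.9,0.2,10,17],[-6.9,4.8,0.2,10,17],[-7.6,3.5,0.2,10,17],[-3.2,1,0.1,4,17],[0,0,0,0,17]]]' >/dev/null; python3 st.py;
```

```text
17.07 pos [636.7  51.4 111.7] yaw 160.0 q [-0.1   0.44  1.53 -0.    1.17 -1.33] F [-1.3 -0.2 -0. ] T [-0.04  0.02  0.02] op 17.0
17.57 pos [637.3  83.6 112.8] yaw -159.7 q [-0.05  0.45  1.52 -0.    1.17 -1.98] F [ 1.  -2.5 -0.9] T [-0.44 -0.18 -0.02] op 17.0
18.45 pos [605.2 114.2 114.1] yaw -106.1 q [-0.01  0.39  1.59  0.    1.15 -2.87] F [ 1.9  1.2 -0.2] T [ 0.09 -0.26  0.06] op 17.0
```

```bash
python3 -m pendant '[[[7.8,-3,-0.1,-10,17],[7.2,-4.3,-0.2,-10,17],[6.3,-5.5,-0.2,-10,17],[5.3,-6.5,-0.3,-10,17],[4.1,-7.3,-0.2,-10,17],[2.7,-7.9,-0.2,-10,17],[1.3,-8.3,-0.2,-10,17],[-0.1,-8.4,-0.2,-10,17]]]' >/dev/null; python3 st.py;  python3 -m pendant '[[[-1.6,-8.2,-0.2,-10,17],[-3,-7.8,-0.3,-10,17],[-4.3,-7.2,-0.2,-10,17],[-5.5,-6.3,-0.2,-10,17],[-6.5,-5.3,-0.2,-10,17]]]' >/dev/null; python3 st.py;  python3 -m pendant '[[[-7.3,-4.1,-0.2,-10,17],[-7.9,-2.7,-0.3,-10,17],[-8.3,-1.3,-0.2,-10,17],[-8.4,0.1,-0.2,-10,17],[-8.2,1.6,-0.2,-10,17],[-6.3,2.3,-0.2,-8,17],[0,0,0,0,17]]]' >/dev/null; python3 st.py;
```

```text
19.45 pos [639.   63.2 111.8] yaw 173.5 q [-0.09  0.45  1.52  0.    1.17 -1.54] F [-1.5  2.9 -0. ] T [0.45 0.16 0.07] op 16.9
20.07 pos [618.1  28.4 110.7] yaw 123.5 q [-0.15  0.4   1.59  0.    1.15 -0.73] F [0.7 3.3 0.1] T [ 0.55 -0.17  0.08] op 17.2
20.95 pos [571.8  23.9 109.6] yaw 66.0 q [-0.17  0.31  1.71 -0.    1.12  0.25] F [-0.  -0.2  0.1] T [ 0.03 -0.   -0.05] op 17.0
```

```bash
python3 -m pendant '[[[7.9,-2.7,0.1,10,17],[8.3,-1.3,0.2,10,17],[8.4,0.1,0.2,10,17],[8.2,1.6,0.3,10,17],[7.8,3,0.2,10,17]]]' >/dev/null; python3 st.py;  python3 -m pendant '[[[7.2,4.3,0.2,10,17],[6.3,5.5,0.2,10,17],[5.3,6.5,0.2,10,17],[4.1,7.3,0.2,10,17],[2.1,5.5,0.2,7,17],[0,0,0,0,17]]]' >/dev/null; python3 st.py; python3 look.py w7.png
```

```text
21.57 pos [611.7  23.9 109.8] yaw 116.4 q [-0.15  0.39  1.6  -0.    1.15 -0.61] F [-3.3 -1.8  1.6] T [-0.25  0.38 -0.04] op 16.8
22.32 pos [637.5  53.2 111.1] yaw 163.0 q [-0.1   0.44  1.53 -0.    1.17 -1.38] F [-0.2 -1.4 -0.2] T [-0.21 -0.09  0.05] op 17.2
wrist [0.56770868 0.0757076  0.25444928] [[0.29, 0.92, 0.27], [0.96, -0.28, -0.08], [-0.0, 0.29, -0.96]] 289.417558726986
tap_hub 0.86 [0.5947 0.0708 0.1247] [288. 188.]
rig 0.78 [ 0.5598 -0.0048 -0.0027] [189. 145.]
22.525 [0.63696353 0.05346942 0.11091365] [-2.31966112e-04  1.48733993e-01  9.88877214e-01 -2.36585861e-05] [-1.01590586e-01  4.43428335e-01  1.52804880e+00 -2.73008100e-05
  1.17058118e+00 -1.37380046e+00]
```

View pics/w7.png

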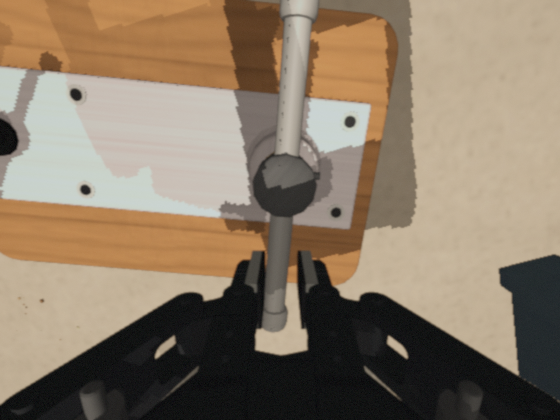

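The bar runs from (300,8) to (273,318), so its near arm is at about -22°. The net turn is a half, as planned. Now the last forward stroke.

```bash
python3 -m pendant '[[[-3.1,-7.8,-0.1,-10,17],[-4.4,-7.1,-0.2,-10,17],[-5.6,-6.2,-0.2,-10,17],[-6.6,-5.2,-0.2,-10,17],[-7.4,-3.9,-0.3,-10,17],[-8,-2.6,-0.2,-10,17],[-8.3,-1.2,-0.2,-10,17],[-8.4,0.3,-0.2,-10,17]]]' >/dev/null; python3 st.py;  python3 -m pendant '[[[-8.2,1.7,-0.2,-10,17],[-7.8,3.1,-0.3,-10,17],[-7.1,4.4,-0.2,-10,17],[-6.2,5.6,-0.2,-10,17],[-5.2,6.6,-0.2,-10,17]]]' >/dev/null; python3 st.py;  python3 -m pendant '[[[-3.9,7.4,-0.3,-10,17],[-2.6,8,-0.2,-10,17],[-1.2,8.3,-0.2,-10,17]]]' >/dev/null; python3 st.py; python3 -m pendant '[[[0.3,8.4,-0.2,-10,17]]]' >/dev/null; python3 st.py
```

```text
23.52 pos [585.6  20.5 109.6] yaw 82.6 q [-0.17  0.34  1.68  0.    1.13 -0.04] F [ 2.9  1.8 -0.4] T [ 0.29 -0.43  0.03] op 16.6
24.15 pos [551.3  41.3 108.7] yaw 32.6 q [-0.14  0.27  1.76  0.    1.1   0.86] F [ 3.  -0.4 -0. ] T [-0.13 -0.51  0.1 ] op 17.3
24.52 pos [543.3  64.8 107.9] yaw 2.6 q [-0.1   0.26  1.78 -0.    1.1   1.43] F [ 1.8 -1.7 -0.8] T [-0.38 -0.21  0.07] op 16.8
24.65 pos [543.4  73.3 107.6] yaw -7.4 q [-0.08  0.27  1.77 -0.    1.1   1.62] F [ 0.6 -2.9  0.1] T [-0.47 -0.13  0.08] op 16.8
```

```bash
python3 -m pendant '[[[0.7,4.1,-0.1,-5,17]]]' >/dev/null; python3 st.py; python3 -m pendant '[[[1,4.1,-0.1,-5,17]]]' >/dev/null; python3 st.py
```

```text
24.77 pos [544.   77.5 107.4] yaw -12.3 q [-0.07  0.27  1.77 -0.    1.1   1.71] F [-0.4 -2.1  0.8] T [-0.37  0.02 -0.04] op 16.8
24.9 pos [544.9  81.4 107.3] yaw -17.2 q [-0.07  0.27  1.77 -0.    1.1   1.81] F [-0.6 -1.6  0.1] T [-0.4  -0.01  0.04] op 17.1
```

```bash
python3 -m pendant '[[[1.4,3.9,-0.1,-5,17]]]' >/dev/null; python3 st.py; python3 -m pendant '[[[1.7,3.8,-0.1,-5,17]]]' >/dev/null; python3 st.py
```

```text
25.02 pos [546.2  85.3 107.1] yaw -22.2 q [-0.06  0.28  1.76 -0.    1.1   1.9 ] F [-0.8 -3.9  1.4] T [-0.36  0.11 -0.  ] op 17.3
25.15 pos [547.8  89.1 107. ] yaw -27.2 q [-0.05  0.28  1.76 -0.    1.1   1.99] F [-0.2 -2.1  0.5] T [-0.4   0.14  0.04] op 17.4
```

```bash
python3 -m pendant '[[[2.1,3.6,-0.1,-5,17]]]' >/dev/null; python3 st.py; python3 -m pendant '[[[1.4,2.1,-0.1,-3,17]]]' >/dev/null; python3 st.py
```

```text
25.27 pos [549.1  91.2 106.7] yaw -32.2 q [-0.05  0.29  1.75 -0.    1.11  2.09] F [ -6.6 -14.7   2.7] T [-2.57  1.03  0.17] op 16.8
25.4 pos [549.6  91.5 106.3] yaw -35.1 q [-0.04  0.29  1.75 -0.01  1.11  2.14] F [ -9.4 -19.5   4.6] T [-3.31  1.47  0.2 ] op 17.1
```

The force jumped to 21 N and the arm stopped moving, so that's the hard stop. Next I'll back off, open, lift and check.

```bash
python3 -m pendant '[[[-2.5,-4.2,0,5,26],[0,0,0,0,28]]]' >/dev/null; python3 st.py; python3 -m pendant '[[[0,0,35,0,30],[0,0,50,0,30],[-10,-10,50,0,30],[-10,-30,30,0,30],[-10,-30,0,0,30],[0,0,0,0,30],[0,0,0,0,30]]]' >/dev/null; python3 st.py; python3 look.py w8.png; python3 - <<'E'
from h import *
c=cam('side')
i=c['img'][140:300,180:380];cv2.imwrite('pics/side1.png',cv2.resize(i,(800,600) if 0 else (600,480),interpolation=cv2.INTER_CUBIC)[:,:,::-1])
for t in ['milk_jug','salt_shaker','espresso_cup','jigger_copper','tap_hub','clamp_hub']:
    for d in spotter.tip_of('side',t)[:1]: print(t,d['confidence'],w(c,d['at']).round(4))
E
```

```text
25.65 pos [548.9  90.8 106.7] yaw -30.1 q [-0.05  0.29  1.75  0.    1.1   2.05] F [-0.1  0.6  0.5] T [0.03 0.01 0.04] op 28.2
26.52 pos [519.1  21.5 271.5] yaw -30.1 q [-0.19  0.02  1.7   0.    1.42  1.91] F [0.1 1.3 0.2] T [-0.04 -0.   -0.03] op 30.3
wrist [ 0.58198441 -0.0140508   0.4148348 ] [[-0.5, -0.83, -0.25], [-0.86, 0.48, 0.14], [-0.0, 0.29, -0.96]] 289.417558726986
tap_hub 0.72 [0.592  0.0707 0.1189] [204. 161.]
clamp_hub 0.8 [ 0.5168 -0.1121  0.1321] [406. 134.]
rig 0.58 [ 0.5609 -0.0062 -0.003 ] [284. 143.]
26.725 [0.51921758 0.02168935 0.27135687] [-7.72348981e-05  9.65943226e-01 -2.58753736e-01 -4.27675567e-04] [-1.87058177e-01  2.36952337e-02  1.69668654e+00  2.20284512e-04
  1.42205232e+00  1.90716901e+00]
milk_jug 0.83 [ 0.7933 -0.0741  0.0017]
salt_shaker 0.7 [ 8.057e-01  8.230e-02 -7.000e-04]
espresso_cup 0.85 [ 0.4677  0.4021 -0.    ]
jigger_copper 0.91 [ 6.263e-01 -3.785e-01 -2.000e-04]
tap_hub 0.51 [0.5938 0.0666 0.1211]
clamp_hub 0.64 [ 0.5199 -0.1107  0.1319]
```

View pics/w8.png

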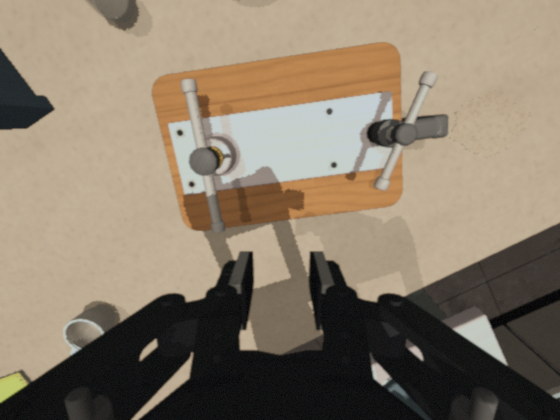

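View pics/side1.png

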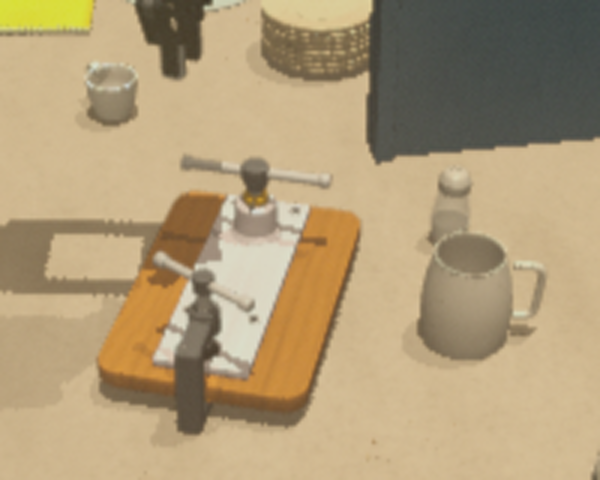

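The wrist view shows the tap bar from (190,86) to (218,228) and the clamp bar from (428,80) to (382,184). The side crop shows the brass collar down on the boss at about (256,200), and the loose things haven't moved. I'll do a last angle check and hand in.

```bash
python3 - <<'E'
from h import *
c=cam('wrist')
for n,a,b,z in(('tap',(190,86),(218,228),.12),('clamp',(428,80),(382,184),.13)):
    d=ray(c,*a,z)-ray(c,*b,z);print(n,np.linalg.norm(d),np.degrees(np.arctan2(d[1],d[0])))
order.hand_in()
E
```

```text
tap 0.14281724966822826 -22.99943201755624
clamp 0.10056380910779981 -48.65437918658614
the job is handed in; nothing more can be done
```

I tightened the clamp and then drove the tap down to its stop, and handed the job in at about 27 s of the 67 s allowed. No verdict was reported.

- **Clamp:** I turned the handle about 129° clockwise in all. The moment about the screw rose from about 0.19 to 0.43 N m when the pad met the plate. I went about 25–30° further, to about 0.5 N m, which I estimate as 0.3–0.5 rad of snug. The bar was still at -48.7° at the end, so it hadn't sprung back. The snug figure is inferred from force and bar angle, because the joint can't be read directly.
- **Tap:** I turned it half a turn forward, a quarter back, half forward, a quarter back, then half forward to the hard stop. The stop showed as a force jump from about 3 to 21 N. The last stroke came to about 181–185°, because the stop lay slightly past a full turn from the start. Where I checked mid-job, after the first and fourth strokes, the bar was within about 2° of plan.
- **Final checks:** The tap hub measured 0.119–0.121 m high, against the 0.120 m expected at the stop. The picture shows the brass collar on the boss. The jug, shaker, cup and jigger are where they were, to within about 5 mm, which is the finder's own scatter. The arm was clear of everything.
- **Disagreement:** Two wrist views put the tap's axis up to 9 mm apart. I used a value between them, and the turning forces of 2–4 N were consistent with it.

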